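# Dispense the lever ball knobs through the right hole of the tumbling dispenser

## Task

The clear tumbling dispenser holds four 28 mm ball knobs: before tipping it, turn the cap on its slanted mouth so that the hole that just lets such balls through - the middle-sized of the three - stands squarely at the spout. Then swing the dispenser's side handle over to its stop so that all four balls run out into the blue tray beneath, and swing it fully back and let go. The cap must still show that hole at the end, and leave the other things on the bench where they are.

Things in the scene. Friction and masses are not known exactly. Their poses are not given: they have to be found in the camera images.
- stand: blue trestle fixed to the bench; it carries the dispenser between two A-shaped sides whose outer faces lie at y = +-102 mm. Origin on the bench below the pivot; x points away from the tray side (roughly away from the robot), y along the pivot axis towards the handle side, z up.
- pivot (a point): centre of the dispenser drum (clear, 140 mm across, 125 mm long), on the horizontal pivot axis along the stand's y, 170 mm above the bench. Axes as the stand's. At rest the drum's axis leans 35 degrees from vertical towards the stand's -x, cap up.
- hopper (a joint): tipping angle of the drum (rad): 0 at the rest stop, 1.745 at the tipped stop (mouth 45 degrees below level). It turns about the stand's -y axis: the top goes towards the stand's -x. Balanced, stays where it is left (friction 0.35 Nm, about 4 N at the handle).
- handle (a point): on the centre line of the handle, a round black rubber bar 17 mm thick, 80 mm long, parallel to the pivot axis, at the stand's +y side. 90 mm from the pivot axis, 160 mm along +y from the pivot (bar: 112 to 192 mm). At rest it stands 50 degrees from straight up towards the stand's +x, tipped 50 degrees towards -x. The bar may turn between fingertips; the tool can stay vertical.
- spout (a point): centre of the spout, the opening in the black plate under the cap at its lowest edge, 48 mm from the cap's axis, marked by a bright steel lug that juts out 23 mm beyond the cap's rim. It goes with the drum. Only the cap hole that stands here is open; the plate closes the others.
- dial_grip (a point): point on the cap's axis in the cap's black grip bar (14 mm thick, 52 mm long; its top is 12 mm above this point, the cap's face 24 mm below). Axes turn with the cap: z out along the cap's axis, y along the bar towards the middle-sized hole, -x to the largest hole, +x to the smallest. The cap's axis is the drum's axis, through the pivot point; this point is 93 mm from the pivot.
- dial (a joint): angle of the cap (aluminium disc 156 mm across; holes 20, 38 and 54 mm, a quarter turn apart, outer edges 67 mm from the axis), growing anticlockwise looking onto it: 0 the 54 mm hole is at the spout, 1.571 the 38 mm hole, 3.142 the 20 mm hole. Stops at 0 and 3.142; stays where left (0.06 Nm). Starts between 0.12 and 1.15. More than 0.15 off is not square.
- tray: blue open tray fixed to the bench under the dispenser, reaching out towards the stand's -x, 200 x 150 x 45 mm (x, y, z), walls and floor 4 mm. Origin at the centre of its underside; its axes are parallel to the stand's.
- ball0_center (a point): centre of a black plastic ball knob, 28 mm across, about 20 g, at the start inside the drum
- ball1_center (a point): centre of a black plastic ball knob, 28 mm across, about 20 g, at the start inside the drum
- ball2_center (a point): centre of a black plastic ball knob, 28 mm across, about 20 g, at the start inside the drum
- ball3_center (a point): centre of a black plastic ball knob, 28 mm across, about 20 g, at the start inside the drum
- crankset: bystander: black bicycle crank arm 175 mm long on a 125 mm chainring, lying flat, 21 mm thick; origin at the centre of its underside below the chainring's centre
- sprocket: bystander: stepped steel sprocket block, 90 mm across, 28 mm tall; origin at the centre of its underside
- pedal: bystander: black flat pedal 95 x 80 x 22 mm; origin at the centre of its underside
- wrench: bystander: flat steel spanner, 190 mm long, 8 mm thick; origin at the centre of its underside
- driver: bystander: screwdriver, black handle, 200 mm long; origin at the centre of its underside
- tin: bystander: round grease tin, 74 mm across, 75 mm tall; origin at the centre of its underside
- bin: bystander: loose blue open bin of small steel parts, 150 x 100 x 75 mm; origin at the centre of its underside
- handgrip: bystander: black rubber handlebar grip lying down, 125 mm long, 36 mm thick; origin at the centre of its underside

How it is judged (in metres and radians):
On the way, in this order (a step that is already met when the one before it is completed fails the run):
1. with the dispenser upright, the cap is turned so that the 38 mm hole is at the spout, within 0.15 rad (value of joint dial between 1.4208 and 1.7208 rad and value of joint hopper below 0.15 rad), for 0.3 s.
2. the dispenser is tipped over (beyond 1.55 rad) and all four balls are in the tray (value of joint dial between 1.4208 and 1.7208 rad and value of joint hopper above 1.55 rad and x of ball0_center in the frame of tray between -0.098 and 0.098 m and y of ball0_center in the frame of tray between -0.073 and 0.073 m and z of each of ball0_center, ball1_center, ball2_center, ball3_center in the frame of tray below 0.045 m and x of ball1_center in the frame of tray between -0.098 and 0.098 m and y of ball1_center in the frame of tray between -0.073 and 0.073 m and x of ball2_center in the frame of tray between -0.098 and 0.098 m and y of ball2_center in the frame of tray between -0.073 and 0.073 m and x of ball3_center in the frame of tray between -0.098 and 0.098 m and y of ball3_center in the frame of tray between -0.073 and 0.073 m), for 0.2 s.
At the end, for the whole second after the job is handed in: The dispenser is back upright at rest (within 0.12 rad of its rest stop), its cap still has the 38 mm hole at the spout (within 0.15 rad), all four balls lie at rest inside the tray (centres inside its outline and below its 45 mm rim), nothing is touched (value of joint dial between 1.4208 and 1.7208 rad and value of joint hopper below 0.12 rad and velocity of joint hopper below 0.1 rad/s and x of ball0_center in the frame of tray between -0.098 and 0.098 m and y of ball0_center in the frame of tray between -0.073 and 0.073 m and z of each of ball0_center, ball1_center, ball2_center, ball3_center in the frame of tray below 0.045 m and x of ball1_center in the frame of tray between -0.098 and 0.098 m and y of ball1_center in the frame of tray between -0.073 and 0.073 m and x of ball2_center in the frame of tray between -0.098 and 0.098 m and y of ball2_center in the frame of tray between -0.073 and 0.073 m and x of ball3_center in the frame of tray between -0.098 and 0.098 m and y of ball3_center in the frame of tray between -0.073 and 0.073 m and linear speed of each of ball0, ball1, ball2, ball3 below 0.1 m/s).
It fails at once if the dispenser is tipped more than 0.4 rad while the cap is more than 0.25 rad off the 38 mm hole (value of joint hopper above 0.4 rad and (value of joint dial below 1.3208 rad or value of joint dial above 1.8208 rad)).
It fails at once if another thing on the bench is moved by more than 40 mm (distance of any of crankset, sprocket, pedal, wrench, driver, tin, bin, handgrip from where it was at the start of the episode above 0.04 m).
It also fails if it takes over 59 s, if anything falls off the work surface, if the arm or the gripper's body presses on something with over 40 N, if the wrist force passes 120 N, or if a joint passes its speed limit or range.

## Robot

A 6-joint arm with a two-finger parallel gripper is mounted at the origin on the work surface. World frame = base frame: x ahead of the robot, y to its left, z up, the work surface at z = 0. Lengths are in m, angles in degrees, forces in N, time in s.
With the tool pointing down it reaches from about 0.4 to 0.825 m from the base axis. Payload 7 kg.
Tool frame: the origin (TCP) lies on the centre line of the jaws, within the pads' length; the fingertips stand 22 mm ahead of it and the grasp point (between the pads) lies 3 mm ahead of it; z points along the fingers, y is the line along which they close (so a half turn about z gives the same grasp; the last joint's range is limited). The gripper opens to 88 mm and grips with 3 to 60 N. Pads are 19 mm wide; open, the fingers measure 130 mm over their backs; the gripper's body (78 mm by 193 mm) begins 47 mm behind the grasp point.
Start: joints at [90.075, 20.546, 0.682, 0, -70.136, -16.507], TCP at [0.191, 0.647, 0.249] pointing down, gripper open.
Joint ranges: [-176.03, 176.03], [-82.01, 121.73], [-58.28, 71.71], [-173.87, 95.51], [-174.79, -0.11], [-173.66, 173.66]. Speed limits (degrees/s): [136.94, 136.94, 172.46, 180, 180, 180].

## Interface

Orientations are given as [roll, pitch, yaw] about the fixed x, y, z axes, in that order (R = Rz(yaw) Ry(pitch) Rx(roll)).
In Python, from plant import get_state, cams, r gives the robot as it stands.
- The arm moves only by the tool apply_moves, never from a script. Its argument "targets" is a list of rows, each an object with "dp": the shift along the world's x, y, z in m, a list of three; "yaw": the turn about the world's z in degrees. In form: [{"dp": [x, y, z], "yaw": yaw}, ...]. A call has 1 to 20 rows; each row is the pose to reach, as a shift and turn from the pose commanded when the call began; what a row does not reach only later rows make up. A row lasts 1/12 s, in which the tool goes at most 41.7 mm and 7.16 degrees, less where a joint would pass 70% of its speed; a pose out of reach is approached as far as the arm can. A call with a gripper value outside its range is refused whole. "grip" is the gripper command: -1 is fully open, 1 is shut, values between are in proportion, set as the call begins (left out, the last holds). The fingers move at their own pace and stop on an object; "squeeze" is the grip in N (left out, the last holds). Time passes only in rows, so rows that repeat a pose let the fingers close. It gives the time, the measured TCP pose, the force, the opening and the grip force at its end, in the units of the state.
- get_state(): the state, without advancing time (a new reading comes with each control period).
- cams.capture(name): name is "scene" or "top"; returns a dict with "image" (384x512x3 uint8, red, green, blue), "range_z" (384x512 float32, m along the optical axis (not along the pixel's ray), 0 where there is no reading), "fx", "fy", "cx", "cy" (pixels), "R" (3x3) and "t" (3): a world point X has camera coordinates R X + t. Camera axes: x right, y down, z forward; pixel columns grow to the right and rows downward; lengths in m; the calibration is good to about 2 mm. A picture is of the moment at which its call begins.
- r.close_job(): hands the job in; it is judged then, once.
The state is a dict: "time_s": time; "joints": joint angles; "qd": joint speeds; "joint_torque": joint torques, N m; "tcp_pos": TCP position; "eef_rot": TCP orientation; "contact_force": force on the tool from outside, world axes, zero at the start; "moment": the same for the moment, N m; "gripper_width": finger opening in m; "gripper_force": force on a finger pad.
Only numpy, scipy, OpenCV 4.12 (cv2) and the standard library are available. Lean on these libraries where they do the work, as an engineer would, in place of code of your own. Each camera call takes 0.05 s, during which the arm holds its last target. There are 200 camera calls.

## Working session

There is one attempt and no reset: what is moved stays moved. The work goes in short steps, Python scripts to look and compute and a tool call to move; the robot and the scene stay as the last step left them, time stands still between calls to the robot, and variables do not carry over. Pictures are saved under pics/ and viewed, at most 10 in all, crops included, and the job is handed in when it is done.

Besides the shell and the picture viewer there is one more tool, called as name(argument=value, ...), one argument or row to a line, values as JSON. apply_moves: Moves the arm, as the interface text tells. Its arguments: {"type":"object","properties":{"targets":{"type":"array","items":{"type":"object","properties":{"dp":{"type":"array","items":{"type":"number"}},"yaw":{"type":"number"}}}},"grip":{"type":"number"},"squeeze":{"type":"number"}},"required":["targets"]}

```bash
mkdir -p pics; ls
python3 - <<'E'
from plant import get_state,cams,r
import cv2,numpy as np
s=get_state();print(s['time_s'],s['tcp_pos'],s['eef_rot'],s['gripper_width'])
for n in('scene','top'):
    c=cams.capture(n);np.savez(''+n+'0.npz',**c)
    cv2.imwrite(f'pics/{n}0.png',cv2.resize(c['image'][:,:,::-1],(800,600)))
    print(n,c['fx'],c['cx'],c['cy'],c['R'].tolist(),c['t'])
E
```

```text
pics
0.0 [0.19081818 0.64698626 0.24764273] [ 1.79905205e+02 -8.29917335e-03 -1.64361053e+01] 0.08747017553291345
scene 390.31268334681823 254.6628289170006 190.56439291636656 [[0.13440761524648967, 0.990620516321664, 0.0246086490151612], [0.5109173203695143, -0.04800006921956801, -0.8582886956621019], [-0.8490571739937112, 0.12793352178970333, -0.5125767545375978]] [-0.08244076 -0.11383125  1.66436895]
top 424.30235404383876 258.368421543121 193.20395240456034 [[-0.02208220870675427, -0.9994746725407526, -0.023722457886712248], [-0.9839368794195755, 0.025931061109348452, -0.17662332062276123], [0.17714568404761896, 0.01944116815674219, -0.9839926054620544]] [0.03287562 0.5571312  1.27316898]
```

View pics/scene0.png

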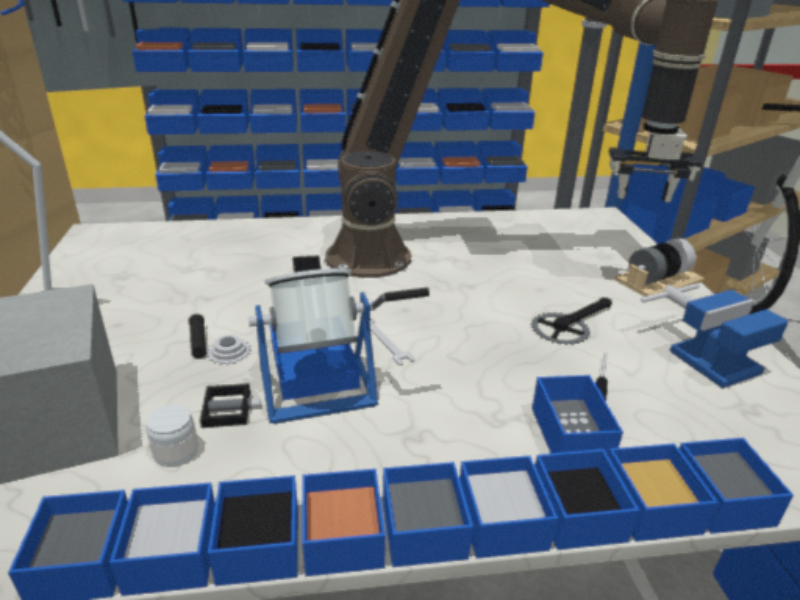

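View pics/top0.png

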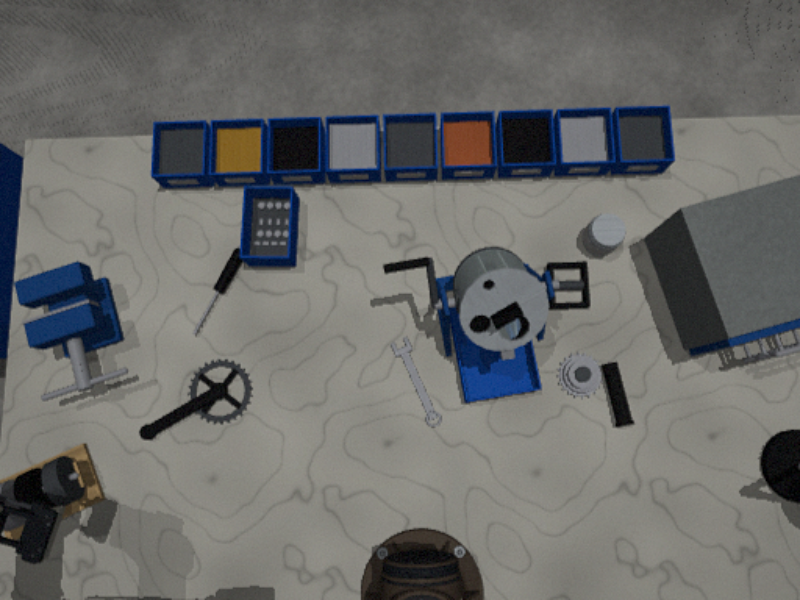

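```bash
cat > h.py <<'E'
import numpy as np,cv2
def pt(c,u,v,w=1):
    z=c['range_z'];u0,v0=int(round(u)),int(round(v))
    p=z[v0-w:v0+w+1,u0-w:u0+w+1];p=p[p>0];d=np.median(p)
    return ray(c,u,v,d)
def ray(c,u,v,d):
    return c['R'].T@(np.array([(u-c['cx'])/c['fx']*d,(v-c['cy'])/c['fy']*d,d])-c['t'])
def onz(c,u,v,z):
    o=-c['R'].T@c['t'];a=ray(c,u,v,1.)-o;return o+a*(z-o[2])/a[2]
def proj(c,X):
    q=c['R']@np.asarray(X)+c['t'];return np.array([c['fx']*q[0]/q[2]+c['cx'],c['fy']*q[1]/q[2]+c['cy']])
E
python3 - <<'E'
from h import *
c=dict(np.load('top0.npz'));i=c['image'][145:265,235:395,::-1]
cv2.imwrite('pics/top0c.png',cv2.resize(i,(800,600),interpolation=cv2.INTER_CUBIC))
E
```

```text
(no output)
```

View pics/top0c.png

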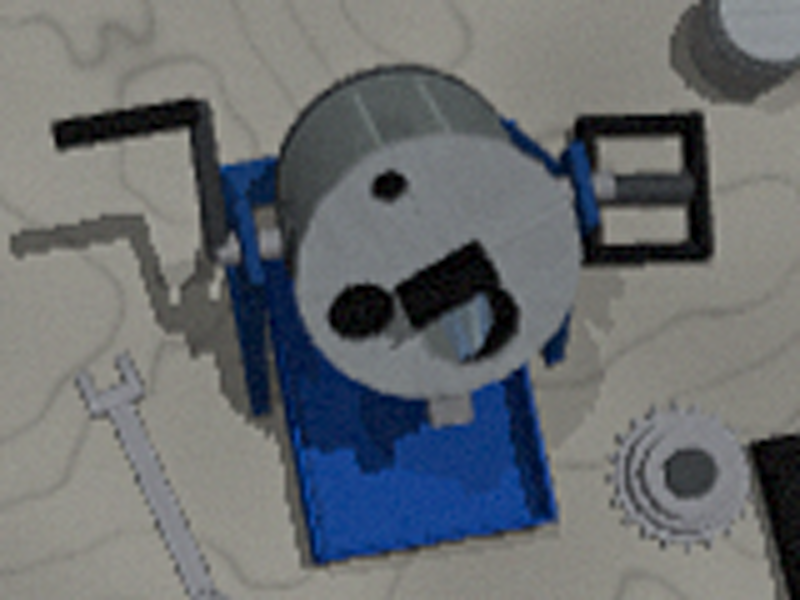

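```bash
cat > fit.py <<'E'
from h import *
from scipy.optimize import least_squares
c=dict(np.load('top0.npz'))
A=np.radians(35);n=np.array([-np.sin(A),0,np.cos(A)]);dn=np.array([-np.cos(A),0,-np.sin(A)]);up=np.array([0,0,1.])
piv=np.array([0,0,.170])
# dial: direction at angle a anticlockwise (about n) from downslope
def cap(r,a,h): 
    lat=np.cross(n,dn); return piv+n*h+r*(np.cos(a)*dn+np.sin(a)*lat)
def W(p,X):
    ct,st=np.cos(p[2]),np.sin(p[2]);return np.array([[ct,-st,0],[st,ct,0],[0,0,1]])@X+[p[0],p[1],0]
def feats(d):
    hx,hz=.09*np.sin(np.radians(50)),.17+.09*np.cos(np.radians(50))
    # 54 hole at a=d, 38 hole at a=d-pi/2, 20 at d-pi
    return [np.array([hx,.192,hz]),np.array([hx,.114,hz]),cap(.048,d-np.pi/2,.069),cap(.057,d-np.pi,.069),cap(.09,0,.066)]
if __name__=='__main__':
    px=np.array([(55,132),(203,110),(360,311),(389,185),(450,410)])/5.+[235,145]
    f=lambda p:np.concatenate([proj(c,W(p,X))-q for X,q in zip(feats(p[3]),px)])
    s=least_squares(f,[.5,-.1,0,.5]);p=s.x
    print(p,np.degrees(p[2:]));print(s.fun.reshape(-1,2).round(2))
    print('grip',W(p,cap(0,0,.093)),'handle',W(p,[.09*np.sin(np.radians(50)),.16,.17+.09*np.cos(np.radians(50))]))
    print('depth: handle',pt(c,235+130/5,145+120/5),'bar top',pt(c,235+445/5,145+280/5))
    e=np.array([onz(c,235+X/5,145+Y/5,.045) for X,Y in((317,560),(553,520))]);print(e,np.degrees(np.arctan2(e[0]-e[1],1)[0:2]))
    print(np.degrees(np.arctan2(-(e[0]-e[1])[0],(e[0]-e[1])[1])))
E
python3 fit.py
```

```text
[ 0.54540323 -0.15162056  0.13549066  0.39199011] [ 7.76304302 22.45937914]
[[ 0.08 -0.33]
 [-1.21 -0.47]
 [ 0.32  0.27]
 [ 0.46  0.24]
 [ 0.33  0.26]]
grip [ 0.4925495  -0.15882589  0.24618114] handle [0.59210313 0.01622578 0.22785088]
depth: handle [0.59063787 0.00714458 0.23530939] bar top [ 0.4959885  -0.15570292  0.253057  ]
[[ 0.35837204 -0.09790871  0.045     ]
 [ 0.37918045 -0.2421789   0.045     ]] [-1.19206207  8.20942928]
8.20729788273527
```

Run:
```python
from fit import *
p=np.array([.5454,-.1516,.1370,.392])
V,U=np.mgrid[165:230,290:356]
d=c['range_z'][165:230,290:356];m=d>0
X=np.array([ray(c,u,v,z) for u,v,z in zip(U[m],V[m],d[m])])
ct,st=np.cos(p[2]),np.sin(p[2])
L=(X-[p[0],p[1],0])@np.array([[ct,-st,0],[st,ct,0],[0,0,1]])-piv
h=L@n;D=L@dn;la=L[:,1]
rr=np.hypot(D,la);f=(rr<.075)&(abs(h-.069)<.01)
A_=np.c_[D[f],la[f],np.ones(f.sum())];print('h plane',np.linalg.lstsq(A_,h[f],rcond=None)[0],np.median(h[f]))
b=(h>.095)&(rr<.04);print(b.sum(),'bar h',np.percentile(h[b],[10,50,90]),'centre D,la',D[b].mean(),la[b].mean(), (D[b].max()+D[b].min())/2,(la[b].max()+la[b].min())/2)
_,_,vt=np.linalg.svd(np.c_[D[b]-D[b].mean(),la[b]-la[b].mean()]);print(np.degrees(np.arctan2(vt[0,1],vt[0,0])))
print('top ctr px crop',(proj(c,W(p,cap(0,0,.105)))-[235,145])*5)
f=rr>.0;
```

```text
h plane [-0.01100148 -0.0020934   0.06704358] 0.06742299195615872
120 bar h [0.09725795 0.10240136 0.10500952] centre D,la -0.0020314410213136402 0.001794136762815567 -0.0010994434524403433 0.0019427430902707876
67.43219035280421
top ctr px crop [454.64338377 298.3384021 ]
```

apply_moves(
  targets=[
    {"dp": [0.02, -0.02, 0.04], "yaw": 0},
    {"dp": [0.05, -0.05, 0.08], "yaw": -5},
    {"dp": [0.09, -0.08, 0.11], "yaw": -10},
    {"dp": [0.12, -0.12, 0.13], "yaw": -15},
    {"dp": [0.15, -0.16, 0.13], "yaw": -20},
    {"dp": [0.18, -0.2, 0.13], "yaw": -25},
    {"dp": [0.21, -0.24, 0.13], "yaw": -30},
    {"dp": [0.23, -0.28, 0.13], "yaw": -35},
    {"dp": [0.25, -0.32, 0.13], "yaw": -40},
    {"dp": [0.26, -0.36, 0.13], "yaw": -45},
    {"dp": [0.27, -0.4, 0.13], "yaw": -47},
    {"dp": [0.28, -0.44, 0.13], "yaw": -47},
    {"dp": [0.29, -0.48, 0.13], "yaw": -47},
    {"dp": [0.29, -0.52, 0.13], "yaw": -47},
    {"dp": [0.295, -0.56, 0.13], "yaw": -47},
    {"dp": [0.295, -0.6, 0.13], "yaw": -47},
    {"dp": [0.295, -0.64, 0.13], "yaw": -47},
    {"dp": [0.295, -0.68, 0.13], "yaw": -47},
    {"dp": [0.295, -0.72, 0.13], "yaw": -47},
    {"dp": [0.295, -0.76, 0.13], "yaw": -47},
  ],
  grip=-0.27,
)

```text
time_s: 1.77
tcp_pos: [0.4844, -0.0542, 0.3785]
eef_rot: [-180.0, 0.0, -63.4]
contact_force: [0.3, -0.0, -0.3]
gripper_width: 0.0553
gripper_force: 0.0
```

apply_moves(
  targets=[
    {"dp": [0.002, -0.04, 0], "yaw": 0},
    {"dp": [0.004, -0.08, -0.02], "yaw": 0},
    {"dp": [0.004, -0.1, -0.05], "yaw": 0},
    {"dp": [0.004, -0.1, -0.07], "yaw": 0},
    {"dp": [0.004, -0.1, -0.07], "yaw": 0},
    {"dp": [0.004, -0.1, -0.07], "yaw": 0},
  ],
  grip=0.27,
  squeeze=15,
)

```text
time_s: 2.27
tcp_pos: [0.4885, -0.1526, 0.3081]
eef_rot: [179.9, 0.0, -63.5]
contact_force: [0.9, -0.5, 1.5]
gripper_width: 0.0322
gripper_force: 0.0
```

apply_moves(
  targets=[
    {"dp": [0, -0.005, -0.015], "yaw": 0},
    {"dp": [0, -0.005, -0.025], "yaw": 0},
    {"dp": [0, -0.005, -0.033], "yaw": 0},
    {"dp": [0, -0.005, -0.038], "yaw": 0},
    {"dp": [0, -0.005, -0.042], "yaw": 0},
    {"dp": [0, -0.005, -0.042], "yaw": 0},
  ],
)

```text
time_s: 2.77
tcp_pos: [0.489, -0.1568, 0.2662]
eef_rot: [180.0, 0.0, -63.4]
contact_force: [-0.9, 0.5, -0.2]
gripper_width: 0.0322
gripper_force: 0.0
```

```bash
cat > look.py <<'E'
import sys
from plant import cams,get_state
from h import *
n,name,u0,u1,v0,v1=sys.argv[1],sys.argv[2],*map(int,sys.argv[3:7])
c=cams.capture(n);np.savez(name+'.npz',**c)
i=c['image'][v0:v1,u0:u1,::-1];k=min(800/(u1-u0),600/(v1-v0))
cv2.imwrite(f'pics/{name}.png',cv2.resize(i,None,fx=k,fy=k,interpolation=cv2.INTER_CUBIC))
s=get_state();print(k,s['time_s'],s['tcp_pos'],s['contact_force'])
E
python3 look.py scene s1 140 300 110 230
```

```text
5.0 2.8167 [ 0.48909613 -0.15696616  0.2666656 ] [-0.85874314  0.06709509 -0.36405861]
```

View pics/s1.png

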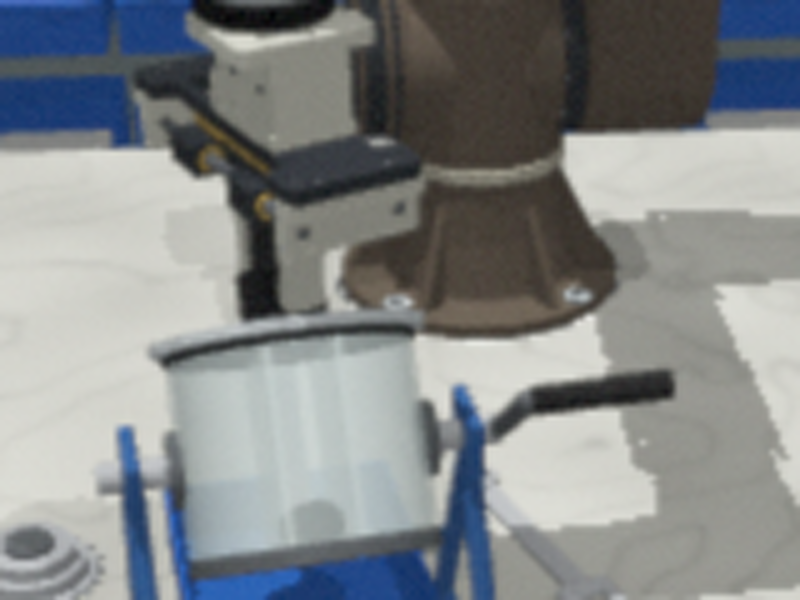

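apply_moves(
  targets=[
    {"dp": [0, 0, 0], "yaw": 5},
    {"dp": [0, 0, 0], "yaw": 10},
    {"dp": [0, 0, 0], "yaw": 15},
    {"dp": [0, 0, 0], "yaw": 20},
    {"dp": [0, 0, 0], "yaw": 25},
    {"dp": [0, 0, 0], "yaw": 30},
    {"dp": [0, 0, 0], "yaw": 35},
    {"dp": [0, 0, -0.002], "yaw": 40},
    {"dp": [0, 0, -0.002], "yaw": 40},
  ],
)

```text
time_s: 3.57
tcp_pos: [0.4892, -0.1574, 0.2654]
eef_rot: [180.0, -0.1, -23.2]
contact_force: [-0.7, -1.4, 2.5]
gripper_width: 0.032
gripper_force: 1.3
```

```bash
python3 look.py top t2 265 385 165 255
```

```text
6.666666666666667 3.6167 [ 0.48924612 -0.15738182  0.26533211] [-1.3904123  -0.1361151   1.40566107]
```

View pics/t2.png

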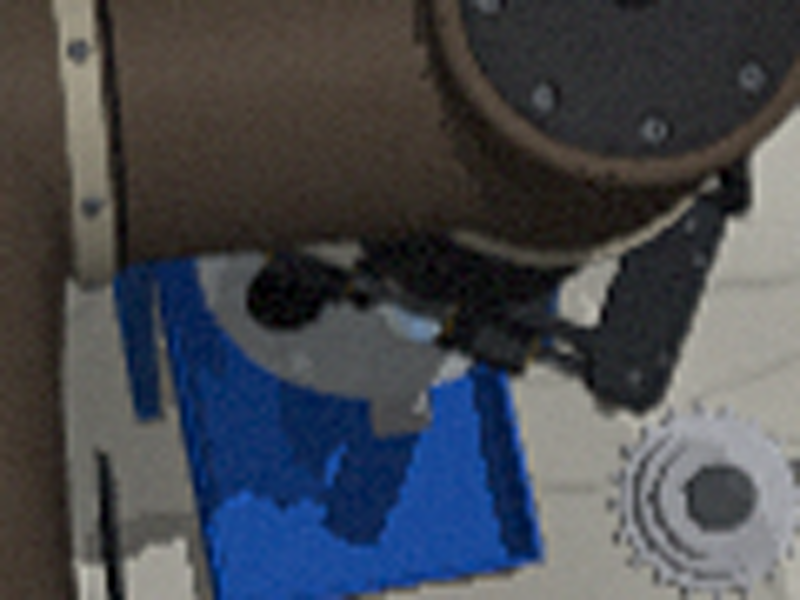

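apply_moves(
  targets=[
    {"dp": [0, 0, 0], "yaw": 5},
    {"dp": [0, 0, 0], "yaw": 10},
    {"dp": [0, 0, 0], "yaw": 15},
    {"dp": [0, 0, -0.002], "yaw": 20},
    {"dp": [0, 0, -0.004], "yaw": 25},
    {"dp": [0, 0, -0.006], "yaw": 31},
    {"dp": [0, 0, -0.006], "yaw": 31},
  ],
  grip=0.45,
)

```text
time_s: 4.2
tcp_pos: [0.4894, -0.1574, 0.259]
eef_rot: [180.0, -0.1, 7.7]
contact_force: [0.1, -1.0, 1.8]
gripper_width: 0.0237
gripper_force: 0.9
```

apply_moves(
  targets=[
    {"dp": [0, 0, 0], "yaw": 0},
    {"dp": [0, 0, 0], "yaw": 0},
    {"dp": [0, 0, 0], "yaw": 0},
    {"dp": [0, 0, 0], "yaw": 0},
    {"dp": [0, 0, 0], "yaw": 0},
    {"dp": [0, 0, 0], "yaw": 0},
    {"dp": [0, 0, 0], "yaw": 0},
    {"dp": [0, 0, 0], "yaw": 0},
  ],
  grip=1,
)

```text
time_s: 4.87
tcp_pos: [0.4894, -0.1574, 0.2589]
eef_rot: [180.0, -0.1, 7.6]
contact_force: [1.0, -3.5, 4.2]
gripper_width: 0.0138
gripper_force: 15.0
```

apply_moves(
  targets=[
    {"dp": [0, 0, 0], "yaw": 0},
    {"dp": [0, 0, 0], "yaw": 0},
    {"dp": [0, 0, 0], "yaw": 0},
    {"dp": [0, 0, 0.02], "yaw": 0},
    {"dp": [0, 0, 0.05], "yaw": 0},
    {"dp": [0, 0.02, 0.08], "yaw": -5},
    {"dp": [0.01, 0.05, 0.1], "yaw": -12},
    {"dp": [0.02, 0.08, 0.11], "yaw": -19},
    {"dp": [0.03, 0.11, 0.11], "yaw": -26},
    {"dp": [0.05, 0.14, 0.11], "yaw": -33},
    {"dp": [0.07, 0.16, 0.11], "yaw": -40},
    {"dp": [0.09, 0.17, 0.11], "yaw": -47},
    {"dp": [0.1, 0.176, 0.11], "yaw": -54},
    {"dp": [0.102, 0.176, 0.11], "yaw": -61},
    {"dp": [0.102, 0.176, 0.11], "yaw": -68},
    {"dp": [0.102, 0.176, 0.11], "yaw": -75},
    {"dp": [0.102, 0.176, 0.11], "yaw": -82},
    {"dp": [0.102, 0.176, 0.11], "yaw": -89},
    {"dp": [0.102, 0.176, 0.11], "yaw": -89.7},
    {"dp": [0.102, 0.176, 0.11], "yaw": -89.7},
  ],
  grip=0.3,
)

```text
time_s: 6.53
tcp_pos: [0.5907, 0.0189, 0.368]
eef_rot: [179.9, 0.0, -82.0]
contact_force: [0.0, -0.4, -0.4]
gripper_width: 0.0306
gripper_force: 0.0
```

```bash
python3 look.py top t3 235 395 145 265
```

```text
5.0 6.5833 [0.59082021 0.01887559 0.36816041] [0.10799562 0.53652961 0.40386912]
```

View pics/t3.png

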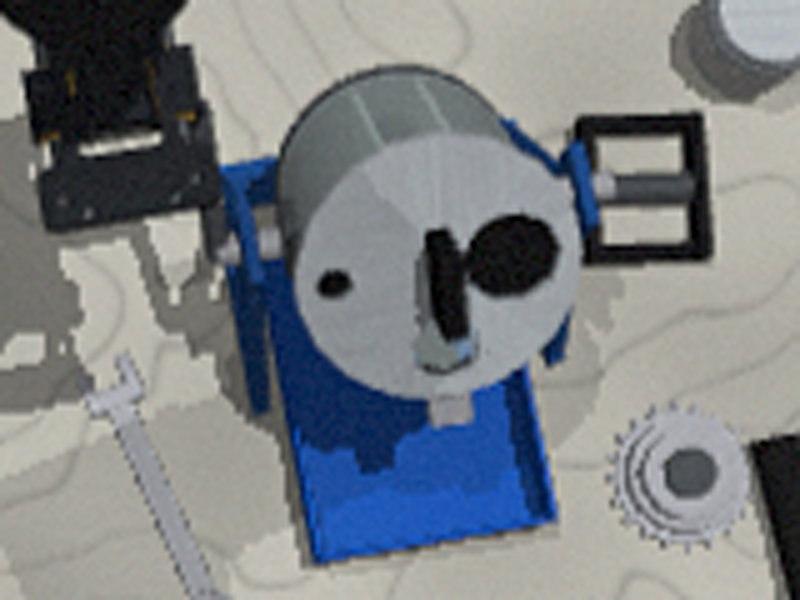

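Run:
```python
from fit import *
for d in(1.47,1.57,1.67):
    p=np.array([.5454,-.1516,.1370,d])
    print(d,[((proj(c,W(p,X))-[235,145])*5).round(1).tolist() for X in(cap(.057,d-np.pi,.069),cap(.04,d,.069),cap(.048,d-np.pi/2,.069))])
```

```text
1.47 [[334.7, 276.4], [513.9, 263.8], [438.4, 348.5]]
1.57 [[335.2, 285.9], [513.7, 257.1], [447.1, 347.5]]
1.67 [[336.8, 295.3], [512.9, 250.5], [455.7, 345.7]]
```

apply_moves(
  targets=[
    {"dp": [0.001, -0.002, -0.035], "yaw": 0},
    {"dp": [0.001, -0.002, -0.07], "yaw": 0},
    {"dp": [0.001, -0.002, -0.1], "yaw": 0},
    {"dp": [0.001, -0.002, -0.12], "yaw": 0},
    {"dp": [0.001, -0.002, -0.13], "yaw": 0},
    {"dp": [0.001, -0.002, -0.136], "yaw": 0},
    {"dp": [0.001, -0.002, -0.136], "yaw": 0},
  ],
  grip=0,
)

```text
time_s: 7.17
tcp_pos: [0.5919, 0.0167, 0.232]
eef_rot: [179.9, -0.0, -82.0]
contact_force: [1.0, 0.7, 0.6]
gripper_width: 0.0438
gripper_force: 0.0
```

apply_moves(
  targets=[
    {"dp": [0, 0, 0], "yaw": 0},
    {"dp": [0, 0, 0], "yaw": 0},
    {"dp": [0, 0, 0], "yaw": 0},
    {"dp": [0, 0, 0], "yaw": 0},
    {"dp": [0, 0, 0], "yaw": 0},
    {"dp": [0, 0, 0], "yaw": 0},
  ],
  grip=1,
  squeeze=8,
)

```text
time_s: 7.67
tcp_pos: [0.59, 0.0163, 0.2331]
eef_rot: [179.8, -0.0, -82.1]
contact_force: [-9.0, 0.4, 7.0]
gripper_width: 0.0168
gripper_force: 8.0
```

Run:
```python
import numpy as np
th=.137
for a in range(-50,61,5):
    def P(b):b=np.radians(b);x=.09*np.sin(-b);return np.array([x*np.cos(th),x*np.sin(th),.09*np.cos(b)])
    print(a,(P(a)-P(-50)).round(3))
```

```text
-50 [0. 0. 0.]
-45 [-0.005 -0.001  0.006]
-40 [-0.011 -0.002  0.011]
-35 [-0.017 -0.002  0.016]
-30 [-0.024 -0.003  0.02 ]
-25 [-0.031 -0.004  0.024]
-20 [-0.038 -0.005  0.027]
-15 [-0.045 -0.006  0.029]
-10 [-0.053 -0.007  0.031]
-5 [-0.061 -0.008  0.032]
0 [-0.068 -0.009  0.032]
5 [-0.076 -0.01   0.032]
10 [-0.084 -0.012  0.031]
15 [-0.091 -0.013  0.029]
20 [-0.099 -0.014  0.027]
25 [-0.106 -0.015  0.024]
30 [-0.113 -0.016  0.02 ]
35 [-0.119 -0.016  0.016]
40 [-0.126 -0.017  0.011]
45 [-0.131 -0.018  0.006]
50 [-0.137 -0.019  0.   ]
55 [-0.141 -0.019 -0.006]
60 [-0.146 -0.02  -0.013]
```

apply_moves(
  targets=[
    {"dp": [-0.005, -0.001, 0.006], "yaw": 0},
    {"dp": [-0.011, -0.002, 0.011], "yaw": 0},
    {"dp": [-0.017, -0.002, 0.016], "yaw": 0},
    {"dp": [-0.024, -0.003, 0.02], "yaw": 0},
    {"dp": [-0.031, -0.004, 0.024], "yaw": 0},
    {"dp": [-0.038, -0.005, 0.027], "yaw": 0},
    {"dp": [-0.045, -0.006, 0.029], "yaw": 0},
    {"dp": [-0.053, -0.007, 0.031], "yaw": 0},
    {"dp": [-0.061, -0.008, 0.032], "yaw": 0},
    {"dp": [-0.068, -0.009, 0.032], "yaw": 0},
    {"dp": [-0.076, -0.01, 0.032], "yaw": 0},
    {"dp": [-0.08, -0.011, 0.0315], "yaw": 0},
    {"dp": [-0.084, -0.012, 0.031], "yaw": 0},
    {"dp": [-0.0875, -0.0125, 0.03], "yaw": 0},
    {"dp": [-0.091, -0.013, 0.029], "yaw": 0},
    {"dp": [-0.095, -0.0135, 0.028], "yaw": 0},
    {"dp": [-0.099, -0.014, 0.027], "yaw": 0},
    {"dp": [-0.1025, -0.0145, 0.0255], "yaw": 0},
    {"dp": [-0.106, -0.015, 0.024], "yaw": 0},
    {"dp": [-0.106, -0.015, 0.024], "yaw": 0},
  ],
)

```text
time_s: 9.33
tcp_pos: [0.4858, 0.0018, 0.2577]
eef_rot: [-179.9, 0.0, -82.1]
contact_force: [0.3, 1.9, 7.1]
gripper_width: 0.0164
gripper_force: 8.0
```

apply_moves(
  targets=[
    {"dp": [-0.0035, -0.0005, -0.002], "yaw": 0},
    {"dp": [-0.007, -0.001, -0.004], "yaw": 0},
    {"dp": [-0.01, -0.001, -0.006], "yaw": 0},
    {"dp": [-0.013, -0.001, -0.008], "yaw": 0},
    {"dp": [-0.0165, -0.0015, -0.0105], "yaw": 0},
    {"dp": [-0.02, -0.002, -0.013], "yaw": 0},
    {"dp": [-0.0225, -0.0025, -0.0155], "yaw": 0},
    {"dp": [-0.025, -0.003, -0.018], "yaw": 0},
    {"dp": [-0.028, -0.0035, -0.021], "yaw": 0},
    {"dp": [-0.031, -0.004, -0.024], "yaw": 0},
    {"dp": [-0.032, -0.004, -0.026], "yaw": 0},
    {"dp": [-0.032, -0.004, -0.026], "yaw": 0},
    {"dp": [-0.032, -0.004, -0.026], "yaw": 0},
    {"dp": [-0.032, -0.004, -0.026], "yaw": 0},
    {"dp": [-0.032, -0.004, -0.026], "yaw": 0},
    {"dp": [-0.032, -0.004, -0.026], "yaw": 0},
    {"dp": [-0.032, -0.004, -0.026], "yaw": 0},
    {"dp": [-0.032, -0.004, -0.026], "yaw": 0},
  ],
)

```text
time_s: 10.83
tcp_pos: [0.4533, -0.0023, 0.2301]
eef_rot: [179.9, 0.0, -82.1]
contact_force: [-1.9, -1.0, 1.6]
gripper_width: 0.0169
gripper_force: 8.0
```

```bash
python3 look.py scene s4 140 300 110 230;python3 look.py top t4 235 395 145 265; python3 -c "
import cv2,numpy as np
a=cv2.imread('pics/s4.png');b=cv2.imread('pics/t4.png');cv2.imwrite('pics/st4.png',cv2.resize(np.hstack([a,b]),(800,300),interpolation=cv2.INTER_AREA))"
```

```text
5.0 10.8833 [ 0.45331133 -0.00235766  0.2300673 ] [-1.78845471 -0.93735091  1.23785565]
5.0 10.9333 [ 0.45331715 -0.0023495   0.23008462] [-3.16035635 -0.00669258  0.50000967]
```

View pics/st4.png

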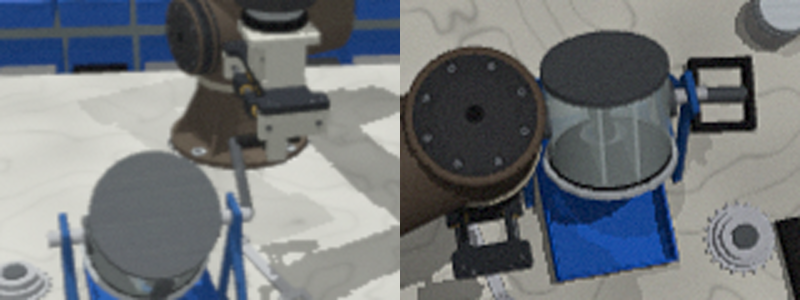

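apply_moves(
  targets=[
    {"dp": [-0.003, 0, -0.004], "yaw": 0},
    {"dp": [-0.003, 0, -0.004], "yaw": 0},
    {"dp": [-0.003, 0, -0.004], "yaw": 0},
    {"dp": [-0.003, 0, -0.004], "yaw": 0},
    {"dp": [-0.003, 0, -0.004], "yaw": 0},
    {"dp": [-0.003, 0, -0.004], "yaw": 0},
    {"dp": [-0.003, 0, -0.004], "yaw": 0},
    {"dp": [-0.003, 0, -0.004], "yaw": 0},
    {"dp": [-0.003, 0, -0.004], "yaw": 0},
    {"dp": [-0.003, 0, -0.004], "yaw": 0},
    {"dp": [-0.003, 0, -0.004], "yaw": 0},
    {"dp": [-0.003, 0, -0.004], "yaw": 0},
  ],
)

```text
time_s: 11.93
tcp_pos: [0.4532, -0.0018, 0.2278]
eef_rot: [-179.7, -0.0, -82.1]
contact_force: [5.4, -0.6, 4.8]
gripper_width: 0.0167
gripper_force: 8.0
```

```bash
python3 look.py top t5 280 380 170 250; python3 -c "
import cv2
i=cv2.imread('pics/t5.png');cv2.imwrite('pics/t5b.png',cv2.convertScaleAbs(i,alpha=1.8,beta=20))"
```

```text
7.5 11.9833 [ 0.45311972 -0.00186854  0.2277691 ] [ 5.20623045 -2.38698966  4.80444497]
```

View pics/t5b.png

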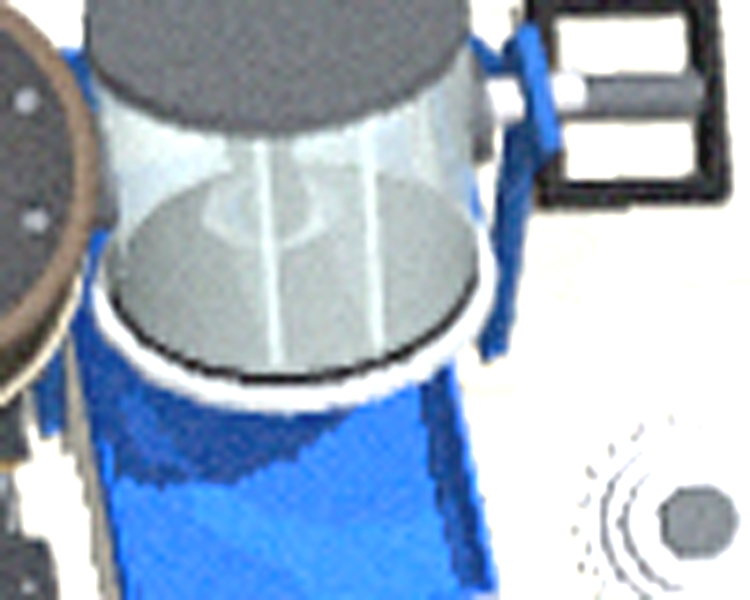

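apply_moves(
  targets=[
    {"dp": [0.006, 0.001, 0.009], "yaw": 0},
    {"dp": [0.01, 0.001, 0.012], "yaw": 0},
    {"dp": [0.015, 0.002, 0.017], "yaw": 0},
    {"dp": [0.022, 0.003, 0.022], "yaw": 0},
    {"dp": [0.028, 0.003, 0.026], "yaw": 0},
    {"dp": [0.035, 0.004, 0.03], "yaw": 0},
    {"dp": [0.042, 0.005, 0.033], "yaw": 0},
    {"dp": [0.05, 0.006, 0.035], "yaw": 0},
    {"dp": [0.057, 0.007, 0.037], "yaw": 0},
    {"dp": [0.065, 0.009, 0.038], "yaw": 0},
    {"dp": [0.073, 0.01, 0.038], "yaw": 0},
    {"dp": [0.08, 0.011, 0.038], "yaw": 0},
    {"dp": [0.088, 0.012, 0.037], "yaw": 0},
    {"dp": [0.096, 0.013, 0.035], "yaw": 0},
    {"dp": [0.103, 0.014, 0.033], "yaw": 0},
    {"dp": [0.11, 0.015, 0.03], "yaw": 0},
    {"dp": [0.117, 0.016, 0.026], "yaw": 0},
    {"dp": [0.124, 0.017, 0.022], "yaw": 0},
    {"dp": [0.13, 0.017, 0.017], "yaw": 0},
    {"dp": [0.135, 0.018, 0.012], "yaw": 0},
  ],
)

```text
time_s: 13.65
tcp_pos: [0.5863, 0.0159, 0.2378]
eef_rot: [179.9, 0.0, -82.1]
contact_force: [-5.3, -1.6, 4.2]
gripper_width: 0.0163
gripper_force: 8.0
```

apply_moves(
  targets=[
    {"dp": [0.003, 0, -0.003], "yaw": 0},
    {"dp": [0.006, 0.001, -0.006], "yaw": 0},
    {"dp": [0.007, 0.001, -0.009], "yaw": 0},
    {"dp": [0.007, 0.001, -0.009], "yaw": 0},
    {"dp": [0.007, 0.001, -0.009], "yaw": 0},
    {"dp": [0.007, 0.001, -0.009], "yaw": 0},
  ],
)

```text
time_s: 14.15
tcp_pos: [0.5902, 0.0157, 0.2284]
eef_rot: [179.6, -0.0, -82.2]
contact_force: [-13.7, -1.8, 5.5]
gripper_width: 0.0165
gripper_force: 8.0
```

apply_moves(
  targets=[
    {"dp": [0, 0, 0], "yaw": 0},
    {"dp": [0, 0, 0], "yaw": 0},
    {"dp": [0, 0, 0], "yaw": 0},
    {"dp": [0, 0, 0], "yaw": 0},
    {"dp": [-0.003, 0, 0.01], "yaw": 0},
    {"dp": [-0.003, 0, 0.03], "yaw": 0},
    {"dp": [-0.003, 0, 0.06], "yaw": 0},
    {"dp": [-0.003, 0.03, 0.1], "yaw": 0},
    {"dp": [-0.003, 0.06, 0.12], "yaw": 0},
    {"dp": [-0.003, 0.1, 0.13], "yaw": 0},
    {"dp": [-0.003, 0.14, 0.13], "yaw": 0},
    {"dp": [-0.003, 0.18, 0.13], "yaw": 0},
    {"dp": [-0.003, 0.18, 0.13], "yaw": 0},
  ],
  grip=0,
)

```text
time_s: 15.23
tcp_pos: [0.5899, 0.2027, 0.3598]
eef_rot: [-179.9, 0.1, -81.9]
contact_force: [0.8, -1.0, -1.5]
gripper_width: 0.0439
gripper_force: 0.0
```

```bash
python3 look.py scene s6 140 300 110 230;python3 look.py top t6 235 395 145 265; python3 -c "
import cv2,numpy as np
a=cv2.imread('pics/s6.png')[:,100:600];b=cv2.imread('pics/t6.png')[:,220:620];o=cv2.convertScaleAbs(np.hstack([a,b]),alpha=1.8,beta=10);cv2.imwrite('pics/st6.png',cv2.resize(o,(800,533),interpolation=cv2.INTER_AREA))"
```

```text
5.0 15.2833 [0.58979741 0.20033301 0.35973771] [ 0.27795732 -0.61242478 -1.09606108]
5.0 15.3333 [0.58987481 0.19860514 0.35985974] [-0.15254321  0.2930765   0.00120926]
```

View pics/st6.png

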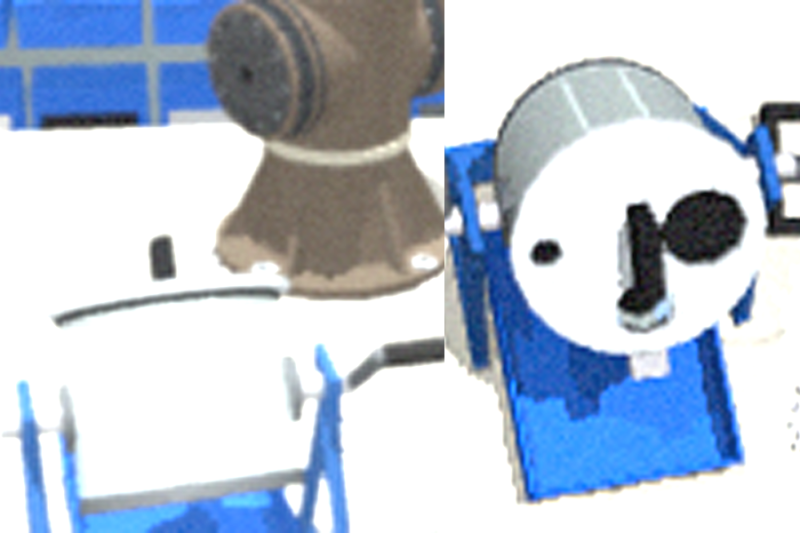

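Run:
```python
from fit import *
T={k:dict(np.load(k+'.npz')) for k in('t3','t6','s1','s6','scene0','t5')}
def cr(k,u0,u1,v0,v1,a=1):
    i=cv2.convertScaleAbs(T[k]['image'][v0:v1,u0:u1,::-1],alpha=a);return cv2.resize(i,(266,300),interpolation=cv2.INTER_CUBIC)
o=np.vstack([np.hstack([cr('scene0',168,240,165,265),cr('s6',168,240,165,265),cr('t5',290,346,195,258,1.6)]),
 np.hstack([cr('t3',308,338,190,224),cr('t6',308,338,190,224),cr('t6',287,347,210,262,2.2)])])
cv2.imwrite('pics/last.png',o)
```

```text
(no output)
```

View pics/last.png

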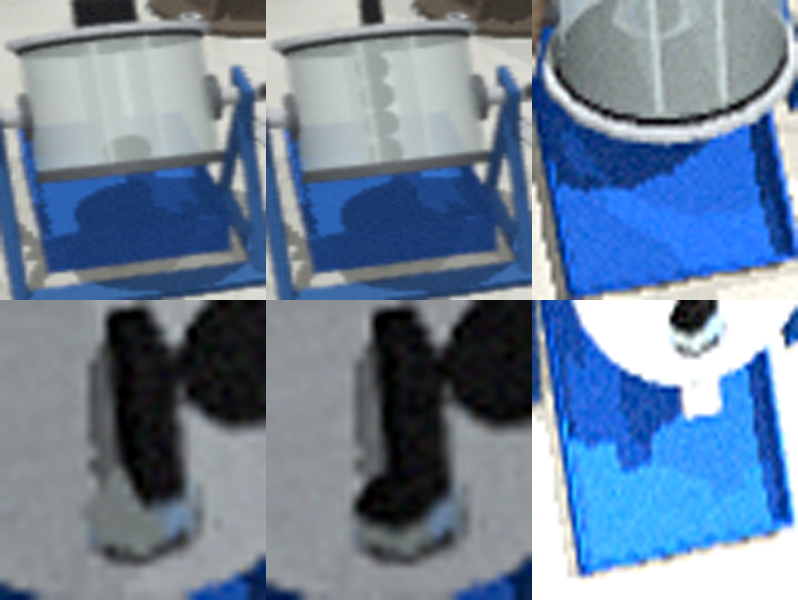

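Run:
```python
from fit import *
from scipy.optimize import least_squares
t6=dict(np.load('t6.npz'));s6=dict(np.load('s6.npz'));p=np.array([.5454,-.1516,.1370,1.57])
print('proj line scene crop', [(((proj(s6,W(p,cap(.053,0,h)))-[168,165])*[266/72,3]).round(0)+[266,0]).tolist() for h in(-.046,-.018,.01,.038)])
print('ball in top crop', [(((proj(t6,W(p,cap(r,0,h)))-[308,190])*[266/30,300/34]).round(0)+[266,300]).tolist() for r,h in((.048,.069),(.053,.045),(.053,.038))])
for k in('t3','t6'):
    cc=dict(np.load(k+'.npz'));g=cc['image'].mean(2)
    def cen(u,v,w):
        q=g[v-w:v+w+1,u-w:u+w+1];m=(q.max()*.6-q).clip(0);V,U=np.mgrid[v-w:v+w+1,u-w:u+w+1];return np.array([(U*m).sum(),(V*m).sum()])/m.sum()
    sm,bg=cen(302,202,5),cen(338,196,10)
    print(k,sm,bg)
    f=lambda q:np.r_[proj(cc,W(np.r_[q[1:3],p[2],q[0]],cap(.057,q[0]-np.pi,.069)))-sm,proj(cc,W(np.r_[q[1:3],p[2],q[0]],cap(.04,q[0],.069)))-bg]
    s=least_squares(f,[1.57,.5454,-.1516]);print(s.x,s.fun)
print(t6['range_z'][205:218,316:332].round(3)[::2])
```

```text
proj line scene crop [[383.0, 155.0], [378.0, 126.0], [374.0, 98.0], [369.0, 70.0]]
ball in top crop [[412.0, 516.0], [397.0, 495.0], [392.0, 485.0]]
t3 [301.26734016 201.29561275] [336.65901845 195.57982945]
[ 1.56927728  0.54781332 -0.14922923] [-0.15432295  0.01376097  0.15408032 -0.01611991]
t6 [301.2853394  201.29093772] [336.65925544 195.59974973]
[ 1.56856613  0.5477868  -0.14925344] [-0.16438008  0.01452518  0.16412585 -0.01703791]
[[1.145 1.148 1.145 1.148 1.147 1.137 1.122 1.107 1.106 1.105 1.103 1.106
  1.144 1.149 1.153 1.149]
 [1.148 1.146 1.145 1.151 1.149 1.14  1.121 1.108 1.108 1.109 1.107 1.11
  1.111 1.151 1.149 1.149]
 [1.151 1.149 1.148 1.15  1.153 1.152 1.135 1.112 1.111 1.113 1.107 1.114
  1.112 1.155 1.154 1.156]
 [1.151 1.155 1.152 1.176 1.172 1.169 1.17  1.116 1.112 1.115 1.113 1.117
  1.116 1.174 1.155 1.155]
 [1.152 1.158 1.179 1.175 1.175 1.17  1.168 1.167 1.119 1.116 1.176 1.198
  1.197 1.179 1.172 1.159]
 [1.159 1.16  1.195 1.19  1.177 1.173 1.173 1.171 1.176 1.183 1.187 1.188
  1.186 1.187 1.165 1.161]
 [1.16  1.162 1.185 1.182 1.179 1.182 1.18  1.181 1.186 1.179 1.176 1.175
  1.167 1.166 1.163 1.166]]
```

```bash
cat > tip.py <<'E'
from fit import *
p=np.array([.5470,-.1500,.1370,1.57])
def tipped(X,a=1.745):
    x,z=X[0],X[2]-.17;ca,sa=np.cos(a),np.sin(a)
    return np.array([x*ca-z*sa,X[1],x*sa+z*ca+.17])
def prof(cc,a,r=.053):
    g=cc['image'].mean(2).astype(np.float32)
    for h in np.arange(.066,-.062,-.008):
        row=[]
        for y in(-.03,-.02,-.01,0,.01,.02,.03):
            X=cap(r,0,h)+np.array([0,y,0]);u=proj(cc,W(p,tipped(X,a)));row.append(int(cv2.getRectSubPix(g,(1,1),tuple(map(float,u)))[0,0]))
        print(round(h,3),u.round(0),row)
E
python3 - <<'E'
from tip import *
for k,a in(('t5',1.745),('s4',1.745),('scene0',0),('s6',0)):
    print(k);prof(dict(np.load(k+'.npz')),a)
E
```

```text
t5
0.066 [305. 198.] [106, 116, 95, 125, 102, 110, 83]
0.058 [305. 196.] [105, 106, 97, 121, 107, 105, 83]
0.05 [305. 193.] [120, 117, 97, 121, 98, 107, 122]
0.042 [304. 191.] [126, 120, 100, 124, 101, 126, 126]
0.034 [304. 189.] [62, 56, 54, 71, 82, 120, 132]
0.026 [304. 187.] [56, 59, 56, 56, 50, 53, 84]
0.018 [304. 185.] [58, 57, 54, 60, 56, 57, 47]
0.01 [304. 182.] [55, 57, 57, 55, 57, 59, 55]
0.002 [303. 180.] [60, 59, 59, 57, 57, 59, 59]
-0.006 [303. 178.] [58, 55, 58, 57, 58, 57, 53]
-0.014 [303. 176.] [56, 61, 56, 57, 58, 57, 57]
-0.022 [303. 173.] [57, 58, 58, 57, 58, 58, 56]
-0.03 [303. 171.] [55, 56, 57, 59, 57, 59, 59]
-0.038 [303. 169.] [58, 58, 57, 56, 57, 56, 57]
-0.046 [302. 166.] [60, 57, 60, 57, 57, 56, 60]
-0.054 [302. 164.] [57, 56, 61, 56, 57, 57, 59]
s4
0.066 [211. 221.] [97, 128, 116, 85, 65, 66, 99]
0.058 [211. 221.] [97, 130, 111, 82, 66, 73, 96]
0.05 [212. 220.] [97, 132, 106, 80, 70, 80, 86]
0.042 [212. 220.] [98, 131, 97, 80, 77, 86, 80]
0.034 [212. 219.] [100, 128, 82, 84, 92, 88, 82]
0.026 [212. 219.] [104, 119, 79, 94, 102, 94, 83]
0.018 [213. 218.] [10
[... 1558 characters left out ...]
[206. 186.] [197, 193, 180, 161, 162, 196, 194]
0.034 [207. 189.] [197, 192, 186, 162, 175, 196, 194]
0.026 [207. 191.] [198, 193, 192, 161, 197, 196, 194]
0.018 [208. 194.] [197, 193, 181, 162, 161, 196, 194]
0.01 [208. 197.] [198, 194, 179, 162, 162, 196, 193]
0.002 [208. 199.] [198, 193, 193, 164, 199, 196, 194]
-0.006 [209. 202.] [195, 193, 184, 162, 171, 195, 192]
-0.014 [209. 205.] [184, 186, 178, 163, 159, 191, 187]
-0.022 [209. 207.] [185, 187, 185, 161, 173, 190, 188]
-0.03 [210. 210.] [185, 187, 192, 164, 184, 191, 188]
-0.038 [210. 213.] [187, 188, 179, 163, 160, 190, 188]
-0.046 [210. 215.] [188, 189, 179, 163, 159, 191, 188]
-0.054 [211. 218.] [102, 106, 107, 108, 106, 107, 104]
```

apply_moves(
  targets=[
    {"dp": [0, -0.04, 0], "yaw": 0},
    {"dp": [0, -0.08, 0], "yaw": 0},
    {"dp": [0, -0.12, 0], "yaw": 0},
    {"dp": [0, -0.16, 0], "yaw": 0},
    {"dp": [0, -0.18, -0.03], "yaw": 0},
    {"dp": [0, -0.18, -0.07], "yaw": 0},
    {"dp": [0, -0.18, -0.1], "yaw": 0},
    {"dp": [0, -0.18, -0.12], "yaw": 0},
    {"dp": [0, -0.18, -0.127], "yaw": 0},
    {"dp": [0, -0.18, -0.127], "yaw": 0},
    {"dp": [0, -0.18, -0.127], "yaw": 0},
  ],
)

```text
time_s: 16.25
tcp_pos: [0.5907, 0.0163, 0.234]
eef_rot: [-179.9, -0.0, -82.1]
contact_force: [0.6, 1.4, 1.0]
gripper_width: 0.0436
gripper_force: 0.0
```

apply_moves(
  targets=[
    {"dp": [0, 0, 0], "yaw": 0},
    {"dp": [0, 0, 0], "yaw": 0},
    {"dp": [0, 0, 0], "yaw": 0},
    {"dp": [0, 0, 0], "yaw": 0},
    {"dp": [0, 0, 0], "yaw": 0},
  ],
  grip=1,
  squeeze=15,
)

```text
time_s: 16.67
tcp_pos: [0.5899, 0.0169, 0.2331]
eef_rot: [-180.0, 0.0, -82.1]
contact_force: [-4.4, 1.9, 7.0]
gripper_width: 0.0163
gripper_force: 15.1
```

apply_moves(
  targets=[
    {"dp": [-0.011, -0.002, 0.011], "yaw": 0},
    {"dp": [-0.024, -0.003, 0.02], "yaw": 0},
    {"dp": [-0.038, -0.005, 0.027], "yaw": 0},
    {"dp": [-0.053, -0.007, 0.031], "yaw": 0},
    {"dp": [-0.068, -0.009, 0.032], "yaw": 0},
    {"dp": [-0.084, -0.012, 0.031], "yaw": 0},
    {"dp": [-0.099, -0.014, 0.027], "yaw": 0},
    {"dp": [-0.113, -0.016, 0.02], "yaw": 0},
    {"dp": [-0.126, -0.017, 0.011], "yaw": 0},
    {"dp": [-0.138, -0.019, -0.002], "yaw": 0},
    {"dp": [-0.139, -0.019, -0.003], "yaw": 0},
    {"dp": [-0.139, -0.019, -0.003], "yaw": 0},
    {"dp": [-0.139, -0.019, -0.003], "yaw": 0},
    {"dp": [-0.139, -0.019, -0.003], "yaw": 0},
    {"dp": [-0.139, -0.019, -0.003], "yaw": 0},
    {"dp": [-0.139, -0.019, -0.003], "yaw": 0},
  ],
)

```text
time_s: 18.0
tcp_pos: [0.4531, -0.0017, 0.2309]
eef_rot: [-179.7, 0.0, -82.1]
contact_force: [5.1, -0.1, 1.8]
gripper_width: 0.0166
gripper_force: 15.0
```

```bash
cat > chk.py <<'E'
import sys
from plant import cams
from h import *
a=cams.capture('top');b=cams.capture('scene')
np.savez(sys.argv[1]+'.npz',**a);np.savez(sys.argv[1]+'s.npz',**b)
g=a['image'].mean(2)
print(g[188:206,303:336].astype(int)[:, ::2])
from plant import get_state
s=get_state();print(s['tcp_pos'],s['contact_force'],s['time_s'])
E
python3 chk.py c1
python3 - <<'E'
import numpy as np
print(np.load('t5.npz')['image'].mean(2)[188:206,303:336].astype(int)[:, ::2])
E
```

```text
[[136 139 106 114  99  90  94 107 104 111 124 124 121 128 115 109 113]
 [131 135 129 130 130 130 144 139 134 125 122 118 121 128 116 110 110]
 [133 129 126 125 123 128 142 132 127 124 120 121 117 134 117 114 116]
 [128 127 125 125 125 117 137 116 109 114 117 121 117 131 114 112 119]
 [125 121 126 117 112 101 123  96  98 105 104  99 100 129 113 118 114]
 [125 124 113  91 103 108 135 110 109 107 100 109 104 131 101 112 115]
 [122 120  83 100 110 108 138 116 126 113 107 104 108 131  97  91 100]
 [112  82  90 105 108 103 128 102 117 118 112 105 107 133  97  95  88]
 [ 79  82  90 105 104 104 129  95 106 121 111 109 102 131  94  97  95]
 [ 80  83  98 106 102 103 127  95 111 116 113 112 107 132  93  98  95]
 [ 82  86 109 109  97 102 127  98 111 122 113 108 106 135  92  98  96]
 [ 83  81 112 114 106  98 129 108 114 123 115 104 105 132  93  98  95]
 [ 79  82  96 109 109 102 135 114 124 123 114 106 106 134  97  97  98]
 [ 82  86  84 103 112 109 140 121 122 114  97 105 106 130  94  97  96]
 [ 82  82  90  89 100 107 135 115 112  96  96 104 107 132  96  96  95]
 [ 80  84  83  88  99 101 123 101  
[... 835 characters left out ...]
 93 107 105 103 129  97  96 109 113 109 103 132  98  97  92]
 [ 79  86 101 106 105 105 126  99  99 110 114 109 107 134  93  99  93]
 [ 82  83 107 106 104 102 128  95  95 115 110 111 102 133  94  98  96]
 [ 84  86 111 110 107 100 130  96  99 119 113 105 108 133  97  97  95]
 [ 81  85  97 115 109 101 128  90 100 121 112 108 107 131  97  98  96]
 [ 84  80  85 104 106 108 129  96 113 113  97  98 103 132  98  97  96]
 [ 84  83  88  87 106 110 134 108 109  93 100 109 104 134 100  95  97]
 [ 84  83  84  90  95 103 128 103  95  96  98 108 107 128  98  97  93]
 [ 81  87  89  87  95 103 123  97 100  98  98 107 104 123  95 100  91]
 [ 79  83  90  86  98  97 121  93  98  94  94 103 105 125  96  98  96]]
```

apply_moves(
  targets=[
    {"dp": [0.007, 0.001, 0.007], "yaw": 0},
    {"dp": [0.014, 0.002, 0.014], "yaw": 0},
    {"dp": [0.007, 0.001, 0.007], "yaw": 0},
    {"dp": [0, 0, 0], "yaw": 0},
    {"dp": [0, 0, 0], "yaw": 0},
    {"dp": [0.007, 0.001, 0.007], "yaw": 0},
    {"dp": [0.014, 0.002, 0.014], "yaw": 0},
    {"dp": [0.007, 0.001, 0.007], "yaw": 0},
    {"dp": [0, 0, 0], "yaw": 0},
    {"dp": [0, 0, 0], "yaw": 0},
    {"dp": [0, 0, 0], "yaw": 0},
    {"dp": [0, 0, 0], "yaw": 0},
    {"dp": [0, 0, 0], "yaw": 0},
    {"dp": [0, 0, 0], "yaw": 0},
  ],
)

```text
time_s: 19.27
tcp_pos: [0.4531, -0.0019, 0.2312]
eef_rot: [-179.8, -0.0, -82.1]
contact_force: [5.1, 1.0, 6.0]
gripper_width: 0.0167
gripper_force: 15.0
```

```bash
python3 chk.py c2
python3 - <<'E'
from tip import *
# where are dark px: tray below? project tray floor region & spout
c2=dict(np.load('c2.npz'))
for r in(.029,.048,.067): print(r,proj(c2,W(p,tipped(cap(r,0,.069)))).round(1))
for h in(.07,.048,.02,-.008,-.036): print('ball',h,proj(c2,W(p,tipped(cap(.053,0,h)))).round(1))
E
```

```text
[[133 140 111 113 100  93  94 107  99 111 126 121 120 126 113 114 114]
 [132 133 132 128 126 129 144 137 133 124 123 120 121 130 114 112 113]
 [132 133 127 125 123 129 143 130 127 123 124 122 121 133 114 113 116]
 [129 123 126 126 127 125 138 114 115 117 118 121 115 133 118 112 118]
 [123 127 125 116 116 101 119  96  99 103 106 102 102 132 114 114 117]
 [122 130 117  94 100 107 132 116 109 106 101 105 103 128  98 107 112]
 [124 117  87 104 107 113 135 115 123 114 106 104 108 130  98  87 100]
 [110  79  88 107 111 107 130 101 119 116 110 106 106 134  94  98  93]
 [ 80  83  92 110 105 101 130  97 109 122 115 111 105 130  94  95  97]
 [ 81  83 100 107  97 103 128  97 109 117 116 112 104 131  96  98  94]
 [ 80  87 109 107 101 102 127  97 109 118 116 106 105 128  97  97  97]
 [ 84  86 108 109 101  99 130 106 119 122 117 104 100 134  99  95  94]
 [ 78  84  97 112 108 103 132 117 119 123 113 104 104 131  94  97  95]
 [ 78  84  87 102 112 110 138 123 120 116  98 106 103 129 101  94  90]
 [ 79  83  88  89 108 111 131 115 112  96  98 106 101 130  94  96  92]
 [ 77  84  86  87 100 103 124  99  96  98  99 103 103 128  97  96  94]
 [ 83  83  88  91  97  97 125  99  99 100 102 105 110 125  94 100  92]
 [ 82  82  83  91  96 100 122  94  95  97  97 103 108 127  96  97  94]]
[ 0.45315932 -0.00188456  0.23117865] [4.13426553 0.33759385 6.02029383] 19.3667
0.029 [316.4 201.5]
0.048 [315.1 197.9]
0.067 [313.8 194.3]
ball 0.07 [314.8 197.2]
ball 0.048 [314.4 191.3]
ball 0.02 [313.9 183.6]
ball -0.008 [313.4 175.6]
ball -0.036 [312.8 167.5]
```

apply_moves(
  targets=[
    {"dp": [0.008, 0.001, 0.009], "yaw": 0},
    {"dp": [0.013, 0.002, 0.014], "yaw": 0},
    {"dp": [0.02, 0.003, 0.019], "yaw": 0},
    {"dp": [0.026, 0.003, 0.023], "yaw": 0},
    {"dp": [0.033, 0.004, 0.027], "yaw": 0},
    {"dp": [0.04, 0.005, 0.03], "yaw": 0},
    {"dp": [0.048, 0.006, 0.032], "yaw": 0},
    {"dp": [0.055, 0.007, 0.034], "yaw": 0},
    {"dp": [0.063, 0.009, 0.035], "yaw": 0},
    {"dp": [0.071, 0.01, 0.035], "yaw": 0},
    {"dp": [0.078, 0.011, 0.035], "yaw": 0},
    {"dp": [0.086, 0.012, 0.034], "yaw": 0},
    {"dp": [0.094, 0.013, 0.032], "yaw": 0},
    {"dp": [0.101, 0.014, 0.03], "yaw": 0},
    {"dp": [0.108, 0.015, 0.027], "yaw": 0},
    {"dp": [0.115, 0.016, 0.023], "yaw": 0},
    {"dp": [0.122, 0.017, 0.019], "yaw": 0},
    {"dp": [0.128, 0.017, 0.014], "yaw": 0},
    {"dp": [0.134, 0.018, 0.009], "yaw": 0},
    {"dp": [0.14, 0.019, 0.002], "yaw": 0},
  ],
)

```text
time_s: 21.03
tcp_pos: [0.5902, 0.0162, 0.2319]
eef_rot: [179.8, -0.1, -82.1]
contact_force: [-19.8, 0.5, 23.6]
gripper_width: 0.0168
gripper_force: 15.1
```

apply_moves(
  targets=[
    {"dp": [0.002, 0, -0.003], "yaw": 0},
    {"dp": [0.002, 0, -0.003], "yaw": 0},
    {"dp": [0.002, 0, -0.003], "yaw": 0},
    {"dp": [0.002, 0, -0.003], "yaw": 0},
  ],
)

```text
time_s: 21.37
tcp_pos: [0.5902, 0.0154, 0.2284]
eef_rot: [179.6, -0.1, -82.2]
contact_force: [-11.8, -1.8, 7.3]
gripper_width: 0.0166
gripper_force: 15.0
```

```bash
python3 chk.py c3|tail -1
python3 - <<'E'
from tip import *
prof(dict(np.load('c3s.npz')),0)
a=dict(np.load('c3.npz'));b=dict(np.load('t6.npz'))
# black pixels in tray region & drum bottom floor
g=a['image'].astype(int);m=(g.max(2)<45);V,U=np.nonzero(m[205:262,285:350]);print('dark tray px',len(V),len(np.nonzero((b['image'].max(2)<45)[205:262,285:350])[0]))
V,U=np.nonzero(m[222:262,285:350]);print(list(zip(U+285,V+222))[:60])
s=dict(np.load('c3s.npz'));gs=s['image'].mean(2).astype(int);g0=np.load('scene0.npz')['image'].mean(2).astype(int)
print(gs[204:219,174:228:2]);print(g0[204:219,174:228:2])
E
```

```text
[0.59015533 0.01540937 0.22836438] [-10.40014725  -1.74939971   6.75489373] 21.4667
0.066 [205. 178.] [139, 138, 163, 155, 157, 152, 159]
0.058 [206. 181.] [155, 160, 182, 167, 170, 167, 175]
0.05 [206. 183.] [197, 192, 194, 196, 207, 196, 194]
0.042 [206. 186.] [197, 193, 194, 196, 208, 196, 194]
0.034 [207. 189.] [198, 193, 194, 196, 209, 197, 193]
0.026 [207. 191.] [198, 193, 195, 196, 209, 197, 193]
0.018 [208. 194.] [198, 193, 195, 197, 208, 196, 195]
0.01 [208. 197.] [199, 194, 194, 196, 208, 197, 193]
0.002 [208. 199.] [199, 193, 195, 197, 208, 197, 193]
-0.006 [209. 202.] [195, 193, 193, 197, 206, 195, 193]
-0.014 [209. 205.] [185, 187, 193, 197, 198, 191, 187]
-0.022 [209. 207.] [186, 187, 194, 197, 197, 191, 189]
-0.03 [210. 210.] [185, 187, 193, 197, 198, 190, 187]
-0.038 [210. 213.] [187, 188, 194, 197, 199, 191, 188]
-0.046 [210. 215.] [188, 189, 193, 196, 199, 192, 189]
-0.054 [211. 218.] [103, 107, 108, 112, 110, 106, 104]
dark tray px 150 76
[(np.int64(298), np.int64(233)), (np.int64(299), np.int64(233)), (np.int64(300), np.int64(233)), (np.int64(301), np.int64(233)),
[... 4484 characters left out ...]
 175 174 177 170 177]
 [121  96 141 155 166 172 180 181 185 187 187 182 178 163 159 157 156 166
  188 195 189 184 176 171 178 168 176]
 [125  95 138 157 165 172 178 183 185 187 187 175 181 161 159 160 156 160
  188 197 190 186 178 170 174 168 169]
 [124  89 138 154 167 171 178 183 187 188 187 175 183 161 159 159 156 159
  188 196 188 181 175 167 154 138 115]
 [123  87 136 155 166 173 180 185 190 192 188 174 184 162 161 157 155 163
  185 192 181 156 142 112 101  90  78]
 [112  91 140 156 169 176 181 186 189 192 188 176 187 163 158 153 151 155
  155 139 121 105 100  88  84  79  69]
 [107 100 144 158 169 176 182 185 191 191 188 180 184 159 141 130 117 109
  109 101  98  91  87  84  79  79  86]]
```

Run:
```python
from tip import *
for k,k0 in(('c3','top0'),('c3s','scene0')):
    a=dict(np.load(k+'.npz'));b=dict(np.load(k0+'.npz'))
    d=(a['image'].astype(int).max(2)-b['image'].astype(int).max(2))
    m=((d<-25)&(a['image'].max(2)<60)).astype(np.uint8)
    n,l,st,ce=cv2.connectedComponentsWithStats(m)
    for i in range(1,n):
        if st[i,4]<12: continue
        X=onz(a,*ce[i],.018);ct,s_=np.cos(p[2]),np.sin(p[2]);L=np.array([[ct,s_],[-s_,ct]])@(X[:2]-p[:2])
        print(k,st[i,:],ce[i].round(1),'stand',L.round(3))
# tray near edge in stand frame
e=np.array([onz(c,235+X/5,145+Y/5,.045)[:2] for X,Y in((317,560),(553,520))]);print((np.array([[ct,s_],[-s_,ct]])@(e-p[:2]).T).T)
```

```text
c3 [229  93  14  17 149] [237.1 102.1] stand [0.355 0.187]
c3 [244  96  26  13  85] [253.  105.1] stand [0.336 0.137]
c3 [249 110   7   6  31] [252.1 112.3] stand [0.311 0.143]
c3 [229 116  47  21 675] [251.9 124.8] stand [0.269 0.151]
c3 [ 189  118   90   56 1679] [242.9 151.8] stand [0.183 0.194]
c3 [181 128   8  21  33] [184.2 137.6] stand [0.263 0.377]
c3 [120 144  15   7  21] [126.2 147.2] stand [0.262 0.57 ]
c3 [114 150   5  19  29] [115.7 158. ] stand [0.231 0.608]
c3 [181 163   5   3  12] [183.2 164. ] stand [0.175 0.392]
c3 [ 146  169  108  215 3902] [201.9 296.3] stand [-0.25   0.388]
c3 [244 170  33  31 605] [259.8 185.7] stand [0.063 0.158]
c3 [120 177  29  67 411] [138.8 208.4] stand [0.053 0.551]
c3 [329 188  18  16 182] [338.2 194.8] stand [-0.007 -0.083]
c3 [320 191   6   7  34] [322.2 193.9] stand [ 0.004 -0.034]
c3 [299 199   6   5  22] [301.2 201.2] stand [-0.008  0.036]
c3 [322 206   7   7  32] [325.2 209.2] stand [-0.046 -0.034]
c3 [296 233   8   8  56] [299.6 236.6] stand [-0.118  0.061]
c3 [145 241  10  17  89] [149.8 248.8] stand [-0.08   0.531]
c3 [314 244   
[... 208 characters left out ...]
stand [-0.497  0.215]
c3 [270 378   8   4  18] [273.4 379.4] stand [-0.52   0.211]
c3s [287   1  16  26 190] [294.   14.4] stand [-5.228  2.251]
c3s [282  31   9  12  28] [286.2  35.1] stand [-3.458  1.495]
c3s [281  30  47  37 461] [307.   58.3] stand [-2.31   1.279]
c3s [327  47  42  19 392] [348.6  56.2] stand [-2.331  1.688]
c3s [260  80  25   4  43] [271.9  82.1] stand [-1.646  0.746]
c3s [ 246   85   42   59 1573] [268.  112.6] stand [-1.058  0.535]
c3s [207 110  16  30 248] [213.  125.5] stand [-0.931  0.202]
c3s [250 166  38  16 159] [265.1 175.9] stand [-0.359  0.306]
c3s [184 235   8   8  47] [187.7 238.3] stand [-0.033 -0.039]
[[-0.17974635  0.07736447]
 [-0.17883615 -0.06839578]]
```

Run:
```python
from tip import *
R2=np.array([[np.cos(p[2]),np.sin(p[2])],[-np.sin(p[2]),np.cos(p[2])]])
a=dict(np.load('c2.npz'));print('spot',R2@(onz(a,315.5,196.5,.018)[:2]-p[:2]))
for k,k0,thr in(('c3s','scene0',-12),('c2s','s4',-12),('c3','top0',-12)):
    A=dict(np.load(k+'.npz'));b=dict(np.load(k0+'.npz'))
    d=A['image'].astype(int).sum(2)-b['image'].astype(int).sum(2)
    m=(abs(d)>40).astype(np.uint8);n,l,st,ce=cv2.connectedComponentsWithStats(m)
    for i in range(1,n):
        if st[i,4]>=5:
            L=R2@(onz(A,*ce[i],.018)[:2]-p[:2])
            if -.25<L[0]<.12 and abs(L[1])<.12: print(k,st[i],ce[i].round(1),L.round(3),int(d[l==i].mean()),A['image'][l==i].mean(0).round())
s=dict(np.load('c3s.npz'))
for x in(-.16,-.12,-.08,-.04,0,.01):print(x,[proj(s,W(p,np.array([x,y,.018]))).round(0).tolist() for y in(-.06,-.03,0,.03,.06)])
```

```text
spot [-0.00048451 -0.01147625]
c3s [196 210  13  10  97] [202.5 214.3] [-0.151  0.024] 93 [185. 196. 197.]
c3s [206 220  15  15  96] [214.  226.4] [-0.075  0.049] -77 [ 27.  56. 105.]
c3s [230 220   6  22  62] [232.5 230.6] [-0.039  0.101] -54 [105. 115. 126.]
c3s [225 222   3   3   6] [225.8 222.8] [-0.085  0.09 ] -47 [159. 163. 165.]
c3s [183 234  10   9  69] [187.3 238.3] [-0.034 -0.041] -161 [25. 34. 53.]
c3s [227 247  28  20 227] [242.7 257.5] [0.093 0.102] -52 [187. 189. 184.]
c3s [218 249  13   6  51] [223.9 251.4] [0.054 0.055] -68 [111. 116. 118.]
c2s [198 222   4   3  11] [199.6 222.9] [-0.104  0.008] 64 [ 92. 113. 136.]
c2s [183 234  10   9  66] [187.3 238.2] [-0.034 -0.04 ] -106 [22. 29. 42.]
c3 [286 191   5   8  16] [288.2 195.1] [0.018 0.073] 47 [ 87.  93. 106.]
c3 [286 199   4   3   5] [287.6 199.8] [0.003 0.078] 46 [21. 47. 93.]
c3 [287 204   7   5  10] [290.3 205.7] [-0.017  0.073] 49 [15. 38. 82.]
c3 [286 208   5   5  13] [288.3 210.2] [-0.03   0.081] 48 [33. 48. 73.]
c3 [292 211   6   6  14] [294.  213.9] [-0.044  0.066] 38 [17. 40. 84.]
c3 [288 217   4   9  20] [289.3 221.5] [-0.066  0.084] 55 [74. 76. 78.]
c3 [292 217   4   3   6] [294.  218.3] [-0.058  0.068] 49 [15. 40. 84.]
c3 [285 218   3   5   7] [286.1 220.1] [-0.06   0.093] 48 [20. 35. 62.]
c3 [307 228   5   4   9] [308.9 229.1] [-0.099  0.028] 51 [17. 41. 86.]
-0.16 [[177.0, 216.0], [186.0, 215.0], [195.0, 214.0], [204.0, 213.0], [213.0, 211.0]]
-0.12 [[178.0, 223.0], [187.0, 222.0], [197.0, 221.0], [206.0, 219.0], [215.0, 218.0]]
-0.08 [[179.0, 230.0], [189.0, 229.0], [198.0, 228.0], [208.0, 226.0], [217.0, 225.0]]
-0.04 [[181.0, 238.0], [191.0, 237.0], [200.0, 235.0], [210.0, 234.0], [219.0, 232.0]]
0 [[182.0, 246.0], [192.0, 245.0], [202.0, 243.0], [212.0, 242.0], [222.0, 240.0]]
0.01 [[183.0, 248.0], [193.0, 247.0], [203.0, 245.0], [213.0, 244.0], [223.0, 242.0]]
```

Run:
```python
from tip import *
R2=np.array([[np.cos(p[2]),np.sin(p[2])],[-np.sin(p[2]),np.cos(p[2])]])
for k in('t5','c1','c2','c3'):
    A=dict(np.load(k+'.npz'));m=(A['image'].max(2)<48).astype(np.uint8);m[:205]=0
    n,l,st,ce=cv2.connectedComponentsWithStats(m)
    for i in range(1,n):
        L=R2@(onz(A,*ce[i],.018)[:2]-p[:2])
        if st[i,4]>=6 and -.35<L[0]<.05 and abs(L[1])<.2: print(k,st[i],ce[i].round(1),L.round(3))
A=dict(np.load('c3.npz'));s=dict(np.load('c3s.npz'))
print(A['image'].max(2)[221:236,310:336]);print(s['image'].max(2)[216:234,174:216:2])
```

```text
t5 [ 189  205  100   52 1111] [255.4 235.2] [-0.091  0.197]
t5 [244 205  42  12 240] [263.3 210. ] [-0.016  0.159]
t5 [295 208  47  13  61] [317.7 216.4] [-0.064 -0.007]
c1 [ 189  205  100   52 1114] [254.9 235. ] [-0.09   0.198]
c1 [244 205  42  12 226] [263.3 209.7] [-0.015  0.159]
c1 [295 208  48  13  62] [317.7 216.1] [-0.063 -0.007]
c1 [296 231   8   8  54] [299.2 234.4] [-0.111  0.061]
c1 [314 244   8   8  54] [317.6 247.7] [-0.161  0.012]
c2 [ 189  205  100   52 1108] [255.2 235.3] [-0.091  0.197]
c2 [244 205  41  12 228] [263.2 209.6] [-0.015  0.159]
c2 [295 207  48  14  61] [318.4 215.9] [-0.063 -0.009]
c2 [296 233   8   8  54] [299.5 236.5] [-0.117  0.061]
c2 [314 244   8   8  54] [317.6 247.7] [-0.161  0.012]
c3 [321 205   7   8  45] [324.5 208. ] [-0.042 -0.033]
c3 [296 233   8   8  53] [299.5 236.6] [-0.117  0.061]
c3 [314 244   8   8  52] [317.6 247.8] [-0.161  0.011]
[[166 162 163 162 164 157 153 152 161 163 157 154 157 157 154 163 164 161
  160 160 157 158 160 161 153 101]
 [147 154 160 164 164 157 151 159 167 159 154 153 154 157 163 161 157 157
  158 158 157 154 154 
[... 2333 characters left out ...]
3 166 173 174 177 178 182 180 181 178 175 128 112 112 111 112
  113 110 112]
 [190 154 133 179 181 181 182 181 182 182 176 144 127 113 110 112 110 111
  112 114 112]
 [192 147 142 173 183 181 181 182 180 180 144 116 115 112 112 112 111 113
  113 112 113]
 [192 141 144 179 181 183 181 181 181 174 119 111 110 113 112 110 109 112
  112 110 114]
 [193 145 143 179 181 181 181 181 174 129 113 112 112 108 113 113 111 112
  111 108 113]
 [196 158 150 172 179 182 181 180 144 113 110 112 112 109 110 112 114 112
  112 110 112]
 [197 154 152 166 183 182 182 179 119 112 112 114 114 112 113 109 111 110
  112 110 112]
 [195 146 119 139 181 182 178 172 114 112 112 112 113 112 111 113 111 111
  109 114 111]]
```

Run:
```python
import numpy as np
for k in('t3','t6','c3'):
    a=np.load(k+'.npz');print(k);print(a['image'].max(2)[203:221,313:335]);print(a['range_z'][210:219:2,316:330].round(3))
```

```text
t3
[[148 148 145 152 147  87  94  91  13   9   5  30  19  24  50 125 163 159
   96  58  32  20]
 [146 148 145 152 149  91  93  91  16   6  15  22   9  26  29  95 162 169
  165 131  97  90]
 [149 149 146 148 141  83  89  87  21   2  18  20  23  26  34  96 159 169
  171 169 165 154]
 [148 144 147 146 145 112  90  89  35   6  16  25  15  18  32  97 154 170
  168 169 167 174]
 [146 149 150 147 150 132  91  87  47   0   0  23  28  16  28  90 152 169
  171 165 163 169]
 [147 148 148 146 148  87  88  92  68  10  21  20  17  18  23  73 158 164
  169 166 160 166]
 [149 148 149 147 145 105  83 103 113  41   1  26  20  27  24  66 157 171
  167 167 161 169]
 [146 148 147 145 146 150  95 117 118  82   5  18  22  26  16  51 150 160
  166 169 166 165]
 [151 148 147 150 147 145 109 121 122 121  26  14  16  22  17  59 151 141
  169 168 168 168]
 [149 152 144 147 148 128 118 119 119 118  79  17  40  43  75  96 145 141
  167 167 167 165]
 [150 149 145 146 132 119 120 119 118 127 121  69  95 106 142 158 143 132
  165 167 166 165]
 [145 151 148 148 130 115 122 120 117 119 119 121 128 141 168 164 147 109

[... 4568 characters left out ...]
124  87  48  77  80 109 106  65  67  94 118 145 160
  162 159 159 157]
 [157 166 158 152 150 162 143 103  85  83  69  79 109 136 151 154 159 154
  160 158 158 162]
 [159 164 157 152 154 164 163 157 151 153 149 149 158 153 163 162 154 154
  159 159 161 160]]
[[1.15  1.146 1.149 1.152 1.224 1.215 1.219 1.117 1.114 1.111 1.111 1.113
  1.113 1.168]
 [1.151 1.156 1.212 1.21  1.208 1.214 1.21  1.208 1.113 1.113 1.119 1.111
  1.115 1.178]
 [1.156 1.153 1.201 1.201 1.2   1.199 1.204 1.2   1.199 1.194 1.197 1.193
  1.193 1.183]
 [1.161 1.156 1.188 1.197 1.188 1.19  1.188 1.186 1.187 1.183 1.185 0.
  1.182 1.176]
 [1.154 1.163 1.162 1.173 1.176 1.174 1.181 1.175 1.175 1.176 1.17  1.173
  1.168 1.163]]
```

apply_moves(
  targets=[
    {"dp": [0, 0, 0], "yaw": 0},
    {"dp": [0, 0, 0], "yaw": 0},
    {"dp": [0, 0, 0], "yaw": 0},
    {"dp": [0, 0, 0], "yaw": 0},
    {"dp": [-0.002, 0, 0.01], "yaw": 0},
    {"dp": [-0.002, 0, 0.03], "yaw": 0},
    {"dp": [-0.002, 0, 0.06], "yaw": 0},
    {"dp": [-0.002, 0.03, 0.1], "yaw": 0},
    {"dp": [-0.002, 0.06, 0.12], "yaw": 0},
    {"dp": [-0.002, 0.1, 0.13], "yaw": 0},
    {"dp": [-0.002, 0.14, 0.13], "yaw": 0},
    {"dp": [-0.002, 0.18, 0.13], "yaw": 0},
    {"dp": [-0.002, 0.18, 0.13], "yaw": 0},
    {"dp": [-0.002, 0.18, 0.13], "yaw": 0},
    {"dp": [-0.002, 0.18, 0.13], "yaw": 0},
  ],
  grip=0,
)

```text
time_s: 22.72
tcp_pos: [0.5909, 0.1971, 0.359]
eef_rot: [-180.0, -0.0, -82.1]
contact_force: [-0.2, -0.2, 0.2]
gripper_width: 0.0439
gripper_force: 0.0
```

```bash
python3 chk.py c4|tail -1
python3 - <<'E'
import numpy as np,cv2
for k,k0,b in(('c4','t6',(180,270,280,350)),('c4s','c3s',(165,265,165,240)),('c4','top0',(100,225,340,420))):
    a=np.load(k+'.npz')['image'].astype(int);c=np.load(k0+'.npz')['image'].astype(int)
    m=(abs(a-c).sum(2)>90).astype(np.uint8)[b[0]:b[1],b[2]:b[3]]
    n,l,st,ce=cv2.connectedComponentsWithStats(m);print(k,[(s[4],(e+[b[2],b[0]]).round().tolist()) for s,e in zip(st[1:],ce[1:]) if s[4]>8])
E
```

```text
[0.59107871 0.19594376 0.35905601] [ 0.14655404 -0.14257867  0.37130901] 22.8167
c4 [(np.int32(38), [321.0, 213.0]), (np.int32(67), [300.0, 237.0]), (np.int32(76), [317.0, 248.0])]
c4s [(np.int32(19), [233.0, 171.0])]
c4 [(np.int32(28), [346.0, 122.0]), (np.int32(9), [360.0, 119.0]), (np.int32(23), [381.0, 120.0]), (np.int32(84), [349.0, 129.0]), (np.int32(10), [377.0, 126.0]), (np.int32(17), [389.0, 128.0]), (np.int32(14), [393.0, 126.0]), (np.int32(21), [400.0, 128.0]), (np.int32(33), [370.0, 133.0]), (np.int32(9), [395.0, 133.0]), (np.int32(189), [402.0, 142.0]), (np.int32(10), [358.0, 138.0]), (np.int32(11), [368.0, 141.0]), (np.int32(70), [386.0, 146.0]), (np.int32(9), [361.0, 144.0]), (np.int32(21), [393.0, 153.0]), (np.int32(135), [389.0, 174.0]), (np.int32(10), [380.0, 170.0]), (np.int32(9), [402.0, 173.0]), (np.int32(22), [401.0, 176.0]), (np.int32(10), [399.0, 183.0]), (np.int32(10), [404.0, 183.0]), (np.int32(15), [380.0, 185.0]), (np.int32(12), [366.0, 189.0]), (np.int32(11), [408.0, 189.0]), (np.int32(111), [344.0, 194.0]), (np.int32(17), [405.0, 197.0]), (np.int32(10), [365.0, 202.0]), (np.int32(9), [409.0, 208.0]), (np.int32(14), [342.0, 212.0]), (np.int32(16), [411.0, 220.0])]
```

```bash
python3 -c "
from plant import r
print(r.close_job())"
```

```text
the job is handed in; nothing more can be done
None
```

I handed the job in with the 38 mm hole square at the spout, the drum empty and back upright, and the handle released. Three balls are clearly visible in the tray; I only glimpsed the fourth through the spout, against the tray's rear wall. The first tip left all four balls stuck at the mouth, so I swung it a second time, faster, and they ran out. The hand-in returned no verdict.

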